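Open the water filter for a cartridge change

ROBOT

A 6-joint arm with a two-finger parallel gripper is mounted at the origin on a cart in front of the work surface, level with it; the furniture and walls round the work are solid. World frame = base frame: x ahead of the robot, y to its left, z up, the work surface at z = 0. Lengths are in mm, angles in rad, forces in N, time in s.
With the tool pointing down it reaches from about 400 to 925 mm from the base axis. Payload 12.5 kg.
Tool frame: the origin (TCP) lies between the finger pads; the fingertips stand 25 mm ahead of it and the grasp point (between the pads) lies 6 mm ahead of it; z points along the fingers, y is the line along which they close (so a half turn about z gives the same grasp; the last joint's range is limited). The gripper opens to 95 mm and grips with 3 to 60 N. Pads are 20 mm wide; open, the fingers measure 119 mm over their backs; the gripper's body (75 mm by 180 mm) begins 59 mm behind the grasp point.
Start: joints at [1.044, 0.491, 1.559, -0, 1.092, -0.106], TCP at [255.292, 570.5, 239.661] pointing down, gripper open.
Joint ranges: [-3.1, 3.1], [-0.84, 2.19], [0.05, 2.79], [-1.13, 4.28], [0.06, 2.93], [-2.69, 2.69]. Speed limits (rad/s): [2.22, 2.22, 2.79, 3.14, 3.14, 3.14].

INTERFACE

Orientations are given as [roll, pitch, yaw] about the fixed x, y, z axes, in that order (R = Rz(yaw) Ry(pitch) Rx(roll)).
In Python, from cell import state, read_camera, job_done, cut_out gives the robot as it stands. The module is installed in compiled form; this text tells all that it offers.
- The arm moves only by the tool jog_arm, never from a script. Its argument "motion" is a list of rows, each a list of 2 entries, a list of its own where there are three numbers: the shift along the tool's x, y, z in mm, then the turn about the tool's z in rad. A call has 1 to 5 rows; each row is the pose to reach, as a shift and turn from the pose commanded when the call began, along the tool's axes at that moment; what a row does not reach only later rows make up. A row lasts 1/10 s, in which the tool goes at most 50 mm and 8.59 degrees, less where a joint would pass 70% of its speed; a pose out of reach is approached as far as the arm can. A call with a gripper value outside its range is refused whole. "grip" is the closure, from 0 (fully open) to 1 (shut), set as the call begins (left out, the last holds). The fingers move at their own pace and stop on an object; the grip force is fixed at half the most. Time passes only in rows, so rows that repeat a pose let the fingers close. It gives the time, the measured TCP pose, the force, the opening and the grip force at its end, in the units of the state.
- state(): the state, without advancing time (a new reading comes with each control period).
- read_camera(name): name is "scene" or "top" or "wrist"; returns a dict with "img" (384x512x3 uint8, blue, green, red), "vertical_fov" (degrees; the focal length in pixels is half the picture's height over the tangent of half this angle, whatever the lens; pixels are square), "cx", "cy" (the principal point, pixels), "k1" (the pictures are not rectified: a ray, as slopes to the right and down, at radius r is drawn at 1 + k1 r^2 times it, then the intrinsics apply), "extrinsics" (4x4, takes a point from camera to world coordinates). Camera axes: x right, y up, looking along -z (the intrinsics and any distortion apply to the point x, -y, -z); pixel columns grow to the right and rows downward; lengths in mm; the calibration is good to about 2 mm. A picture is of the moment at which its call begins. There is no depth.
- job_done(): hands the job in; it is judged then, once.
Trained networks look in a picture, given as the dict that the camera call returned (one of the last four; its "shot" number tells which), for a name from the list of things; names that differ only in an ending like _2 or _b are one class to them, and where a whole thing is asked for, a point or a joint stands for the part that bears it (a point fixed in the world has none). Each returns a list of dicts, best first, with "p" (0 to 1); they miss things now and then, are a little off and sometimes report something else, mostly with a low value. They report only what shows in the picture. A call takes as long as a camera call.
- cut_out(name, picture): "region" (384x512 bool, what is visible of it) and "box" ([left, top, right, bottom] in pixels, round what is visible of it).
The state is a dict: "t": time; "joints": joint angles; "qvel": joint speeds; "tau": joint torques, N m; "eef_pos": TCP position; "tcp_rot": TCP orientation; "ft_force": force on the tool from outside, world axes, zero at the start; "moment": the same for the moment, N m; "opening": opening from 0.0 (shut) to 1.0 (fully open); "grip_force": force on a finger pad.
Only numpy, scipy, OpenCV 4.12 (cv2) and the standard library are available. Lean on these libraries where they do the work, as an engineer would, in place of code of your own. Each camera call takes 0.05 s, during which the arm holds its last target. There are 200 camera calls.

TASK

The countertop water filter is due for a new cartridge: turn both red clamp knobs on its top counter-clockwise all the way to their end stops, then raise the lid by its steel front bar until it stands open at 50 degrees. The lid falls shut by itself, so finish while still holding it by the bar, steady at 50 degrees, and leave everything else on the worktop where it stands.

Things in the scene. Friction and masses are not known exactly. Their poses are not given: they have to be found in the camera images.
- filter_unit: countertop water filter: grey housing 200 (x) x 240 (y) x 110 mm high, steel top, immovable; origin at the centre of its underside, front towards its -x. White lid 156x150x8 mm on the middle of the top, front edge 2 mm behind the front face. Knobs on the strips beside it, at x -30, y +95 and -95 mm. Brass unions stick out 22 mm at the sides, 40 mm up; a gauge 9 mm at the front, 50 mm up
- knob_left_wing (a point): clamp knob on the left (+y) strip. Point on the upright turning axis at mid-height of its red wing, 31 mm above the housing top; turns with the knob. Wing 42 mm long (point y), 14 thick (point x), 26 high, on a steel hub 24 mm across, 18 high. A dark steel tongue points along point -y, tip 33 mm from the axis, over the lid's edge when closed; its top 15 mm above the housing top
- knob_left (a joint): left knob: rad, 0 = fully closed (tongue straight over the lid), grows counter-clockwise seen from above, end stop at 1.5 (tongue clear of the lid). Friction about 0.06 N m; it stays where it is left. Starts between 0 and 0.3
- knob_right_wing (a point): clamp knob on the right (-y) strip. Point on the upright turning axis at mid-height of its red wing, 31 mm above the housing top; turns with the knob. Wing 42 mm long (point y), 14 thick (point x), 26 high, on a steel hub 24 mm across, 18 high. A dark steel tongue points along point -y, tip 33 mm from the axis, over the lid's edge when closed; its top 15 mm above the housing top
- knob_right (a joint): right knob: rad, 0 = fully closed (tongue straight over the lid), grows counter-clockwise seen from above, end stop at 1.5 (tongue clear of the lid). Friction about 0.06 N m; it stays where it is left. Starts between 0 and 0.3
- lid_bar (a point): the lid's front bar: round steel, 12 mm thick, 110 mm long along its own y, on two 10 mm rods at its ends (y +-55 mm), level with the lid and 50 mm in front of its edge; empty below and between bar and housing (44 mm clear). The bar is geom lid_c3. Point at the bar's centre, 208 mm from the hinge line, 114.5 mm above the worktop when shut; it swings up and back with the lid and may turn between the fingers
- lid_hinge (a point): middle of the lid's hinge line, which runs along the housing's y, at x = +60 mm, 114.5 mm above the worktop; turns with the lid
- lid (a joint): lid angle, rad: 0 = shut and level, grows as the front goes up, stop at 1.35; 50 degrees = 0.873. Lid and bar weigh about 0.6 kg: about 3 N at the bar to raise it; nothing keeps it up, it falls shut when let go. A closed tongue holds it down
- spare_cartridge: spare filter cartridge, loose bystander: white cylinder 64 mm across, 90 mm high with a blue band; origin at the centre of its underside. Other things stand along the back and sides and do not move: a stack of plates (52 mm high) and a kitchen roll (230 mm) on the right, a jar (110 mm), a wooden tea box (60 mm) and an egg cooker (133 mm) at the back
- bowl: white bowl, loose bystander, 150 mm across, 67 mm high; origin at the centre of its underside
- blue_mug: dark blue mug, loose bystander, 78x116x97 mm; origin under its centre

How it is judged:
By the outcome, as a careful person would: the job done as asked, in the order asked, and still so for the second after the job is handed in, while the arm keeps its last pose, push and grip.
It also fails if it takes over 64 s, if anything falls off the work surface, if the arm or the gripper's body presses on something with over 40 N, if the wrist force passes 120 N, or if a joint passes its speed limit or range.

## Working session

There is one attempt and no reset: what is moved stays moved. The work goes in short steps, Python scripts to look and compute and a tool call to move; the robot and the scene stay as the last step left them, time stands still between calls to the robot, and variables do not carry over. Pictures are saved under pics/ and viewed, at most 10 in all, crops included, and the job is handed in when it is done.

Besides the shell and the picture viewer there is one more tool, called by a JSON object that holds its "method" and its "body". jog_arm: Moves the arm, as the interface text tells. Its arguments: {"type":"object","properties":{"motion":{"type":"array"},"grip":{"type":"number"}},"required":["motion"]}

```bash
mkdir -p pics; cat > h.py <<'E'
import numpy as np, cv2
from cell import *
def K(p):
    f=p["img"].shape[0]/2/np.tan(np.radians(p["vertical_fov"])/2); return f
def proj(p,X):
    X=np.atleast_2d(X); E=np.array(p["extrinsics"]); c=(X-E[:3,3])@E[:3,:3]
    s=np.c_[c[:,0]/-c[:,2], -c[:,1]/-c[:,2]]; r2=(s**2).sum(1,keepdims=True)
    s=s*(1+p["k1"]*r2); return s*K(p)+[p["cx"],p["cy"]]
def ray(p,uv,z):
    s0=(np.array(uv,float)-[p["cx"],p["cy"]])/K(p); s=s0.copy()
    for _ in range(30): s=s0/(1+p["k1"]*(s**2).sum())
    E=np.array(p["extrinsics"]); d=E[:3,:3]@np.array([s[0],-s[1],-1]); o=E[:3,3]
    return o+d*(z-o[2])/d[2]
def save(p,n): cv2.imwrite(f"pics/{n}.png",p["img"])
E
python3 - <<'E'
from h import *
st=state(); print(st["eef_pos"],st["tcp_rot"],st["t"])
for c in ["top","scene"]:
    p=read_camera(c); save(p,c+"0"); print(c,p["vertical_fov"],p["k1"],np.round(p["extrinsics"],2).tolist())
    for n,z in [("filter_unit",110),("knob_left_wing",141),("knob_right_wing",141),("lid_bar",114.5),("spare_cartridge",45),("bowl",40),("blue_mug",50)]:
        for r in cut_out(n,p)[:2]:
            ys,xs=np.nonzero(r["region"]); print(n,round(r["p"],2),np.round(r["box"]),np.round([xs.mean(),ys.mean()],1),np.round(ray(p,[xs.mean(),ys.mean()],z)))
a=np.hstack([cv2.imread("pics/top0.png"),cv2.imread("pics/scene0.png")]); 
E
```

```text
[255.17015097 570.28205993 239.01563504] [-3.14038312e+00 -9.91768262e-05  2.72080299e+00] 0.0
top 52.54569397865804 0.006169795437570452 [[0.0, 0.99, -0.17, 324.68], [-1.0, 0.0, 0.01, 13.48], [0.01, 0.17, 0.99, 1392.74], [0.0, 0.0, 0.0, 1.0]]
filter_unit 0.6 [203. 147. 280. 221.] [239.3 178.4] [588.  60. 110.]
knob_left_wing 0.59 [207. 178. 220. 189.] [211.2 181.2] [572. 151. 141.]
knob_right_wing 0.58 [257. 180. 275. 191.] [265.6 183.1] [566. -27. 141.]
lid_bar 0.72 [215. 156. 261. 219.] [238.8 183.4] [570.  62. 114.]
lid_bar 0.26 [256. 178. 275. 189.] [265.3 182.9] [572. -27. 114.]
spare_cartridge 0.56 [122. 211. 147. 226.] [134.6 216. ] [467. 424.  45.]
spare_cartridge 0.53 [214. 157. 262. 219.] [238.7 183.4] [584.  64.  45.]
bowl 0.94 [368. 191. 414. 243.] [393.4 217. ] [ 466. -478.   40.]
bowl 0.63 [203. 180. 222. 187.] [211.  181.1] [593. 163.  40.]
blue_mug 0.82 [ 86. 156. 127. 181.] [106.2 168. ] [636. 531.  50.]
blue_mug 0.44 [200. 144. 279. 220.] [239.2 178.8] [599.  63.  50.]
scene 44.50471504391935 -0.029054361632875978 [[-0.84, 0.27, -0.47, -351.9], [-0.55, -0.45, 0.7, 1375.3], [-0.02, 0.85, 0.53, 1148.41], [0.0, 0.0, 0.0, 1.0]]
filter_unit 0.95 [209. 201. 280. 237.] [232.8 218.3] [561. 203. 110.]
lid_bar 0.56 [210. 202. 280. 233.] [233.2 217.9] [557. 205. 114.]
spare_cartridge 0.71 [212. 269. 226. 287.] [214.6 279.9] [457. 461.  45.]
bowl 0.64 [317. 158. 345. 177.] [331.5 166.9] [ 465. -476.   40.]
blue_mug 0.86 [152. 254. 173. 292.] [161.6 272.1] [636. 532.  50.]
```

```bash
python3 - <<'E'
import cv2,numpy as np
a=cv2.imread("pics/top0.png")[125:245,160:320]; cv2.imwrite("pics/topc.png",cv2.resize(a,None,fx=5,fy=5,interpolation=cv2.INTER_CUBIC))
E
```

```text
(no output)
```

View pics/topc.png

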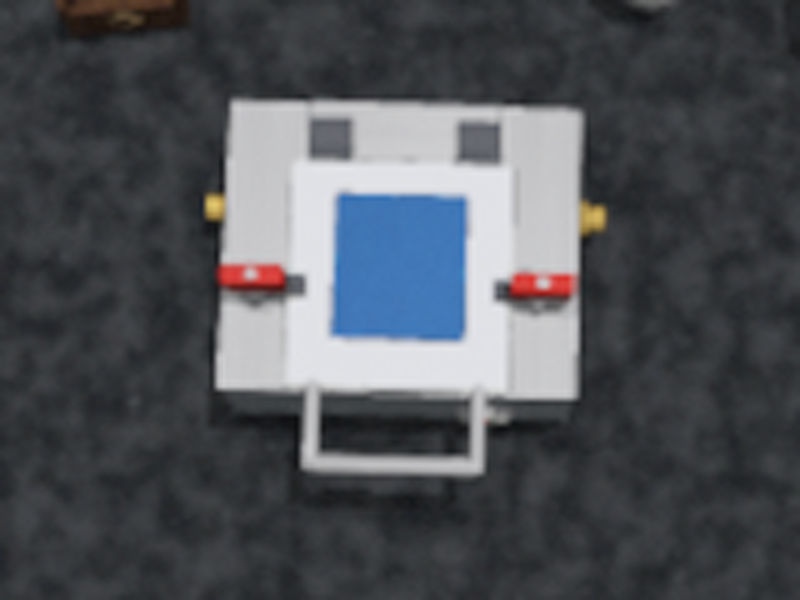

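View pics/scene0.png

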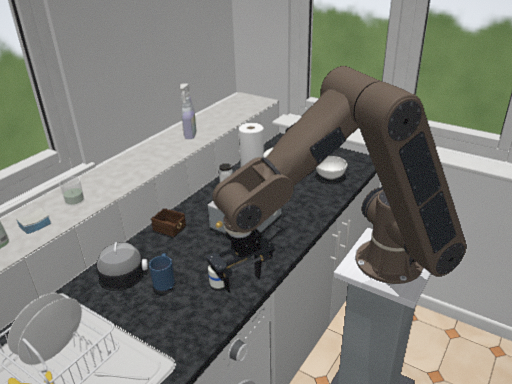

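The top crop shows the filter: knob wings at crop (252,274) and (543,284), bar ends at (305,467) and (482,470), and the housing top corners. Both tongues lie over the lid. In the scene view the arm partly hides the unit. Next I'll fit the unit's pose.

```bash
python3 - <<'E'
from h import *
from scipy.optimize import least_squares
p=read_camera("top"); save(p,"top1")
M=[([100,120,110],(232,100)),([100,-120,110],(583,108)),([-100,-120,110],(578,400)),([-100,120,110],(217,388)),
 ([-30,95,154],(252,274)),([-30,-95,154],(543,284)),([-148,55,114.5],(308,465)),([-148,-55,114.5],(478,468))]
X=np.array([m[0] for m in M],float); U=np.array([m[1] for m in M])/5+[160,125]-0.4
def W(q): 
    c,s=np.cos(q[2]),np.sin(q[2]); return X@np.array([[c,-s,0],[s,c,0],[0,0,1]]).T+[q[0],q[1],0]
r=least_squares(lambda q:(proj(p,W(q))-U).ravel(),[590,60,0]); print(r.x); print(np.round(r.fun.reshape(-1,2),1)); print(W(r.x).round(1))
E
```

```text
[ 6.02923080e+02  5.80428002e+01 -2.71831360e-02]
[[-0.1 -0.2]
 [-0.   0.4]
 [-0.2 -0. ]
 [-0.2  0.3]
 [-0.1  0. ]
 [ 0.3 -0.2]
 [ 0.5 -0.3]
 [-0.2  0.1]]
[[706.1 175.3 110. ]
 [699.6 -64.6 110. ]
 [499.7 -59.2 110. ]
 [506.2 180.7 110. ]
 [575.5 153.8 154. ]
 [570.4 -36.1 154. ]
 [456.5 117.  114.5]
 [453.5   7.1 114.5]]
```

View pics/top0.png

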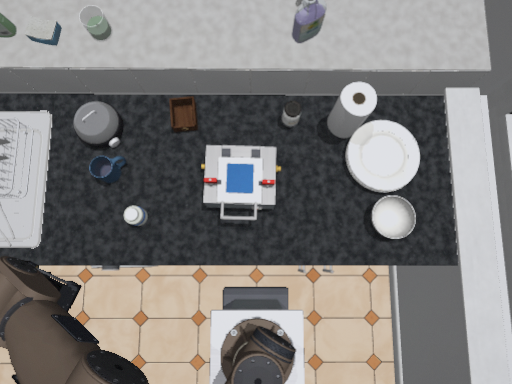

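The full top view confirms it: the unit is clear of the bystanders, with the kitchen roll at about (350,110), 250 mm to its right. The fit residuals are under 0.5 px. I'll move over the left knob now.

{"method": "jog_arm", "body": {"motion": [[[-462,-250,0],1.18],[[-462,-250,0],1.18],[[-462,-250,0],1.18],[[-462,-250,0],1.18],[[-462,-250,0],1.18]], "grip": 0.3}}

```text
t: 1.35
eef_pos: [408.3, 370.5, 239.8]
tcp_rot: [3.141, -0.0, 1.965]
ft_force: [1.2, 0.7, 0.5]
opening: 0.709
grip_force: 0.0
```

```bash
cat >> h.py <<'E'
from scipy.spatial.transform import Rotation as Ro
def to(xyz,yaw=None):
    s=state(); R=Ro.from_euler("xyz",s["tcp_rot"]).as_matrix(); y=s["tcp_rot"][2]
    d=R.T@(np.array(xyz)-s["eef_pos"]); print("t",s["t"],"shift",d.round(1),"turn",None if yaw is None else round((y-yaw+np.pi)%(2*np.pi)-np.pi,3))
E
python3 -c "
from h import *
to([575.5,153.8,236],1.544)"
```

```text
t 1.35 shift [-264.3   71.2    3.8] turn 0.421
```

{"method": "jog_arm", "body": {"motion": [[[-264,71,4],0.42],[[-264,71,4],0.42],[[-264,71,4],0.42],[[-264,71,4],0.42],[[-264,71,4],0.42]]}}

```text
t: 1.85
eef_pos: [562.2, 173.2, 236.2]
tcp_rot: [3.141, -0.0, 1.55]
ft_force: [0.8, 0.1, -0.2]
opening: 0.699
grip_force: 0.0
```

{"method": "jog_arm", "body": {"motion": [[[0,0,0],0],[[0,0,0],0]]}}

```text
t: 2.05
eef_pos: [561.4, 174.1, 235.7]
tcp_rot: [-3.141, -0.0, 1.548]
ft_force: [-1.1, -0.5, 0.7]
opening: 0.698
grip_force: 0.0
```

```bash
python3 - <<'E'
from h import *
to([575.5,153.8,236],1.544)
p=read_camera("wrist"); save(p,"w1")
for r in cut_out("knob_left_wing",p)[:2]:
    m=r["region"].astype(np.uint8); print(r["p"],np.round(r["box"]),cv2.minAreaRect(cv2.findNonZero(m)))
print(proj(p,[[575.5,153.8,154],[575.5,153.8,128]]))
E
```

```text
t 2.05 shift [-20.   14.5  -0.3] turn 0.004
0.69 [264. 195. 290. 249.] ((276.5, 223.0), (50.0, 23.0), 90.0)
[[277.01163164 229.1618803 ]
 [275.42719878 218.18984691]]
```

View pics/w1.png

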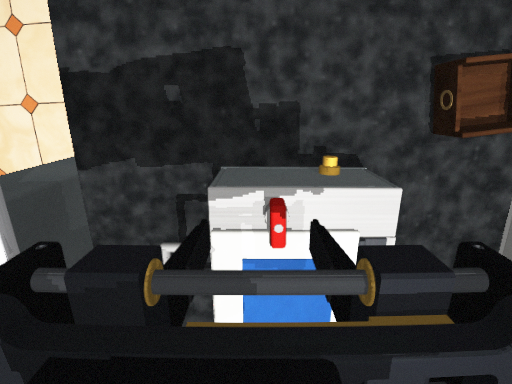

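The wrist view shows the left wing at (277,223) with its axis dot at (278,229). My prediction was (277,229), and the wing is well aligned. I'll centre over it and descend.

{"method": "jog_arm", "body": {"motion": [[[-20,14.5,0],0],[[-20,14.5,30],0],[[-20,14.5,60],0],[[-20,14.5,80],0],[[-20,14.5,80],0]]}}

```text
t: 2.65
eef_pos: [573.5, 156.0, 153.9]
tcp_rot: [-3.137, 0.001, 1.553]
ft_force: [-1.1, 0.2, 0.2]
opening: 0.699
grip_force: 0.0
```

{"method": "jog_arm", "body": {"motion": [[[0,0,0],0],[[0,0,0],0],[[0,0,0],0],[[0,0,0],0],[[0,0,0],0]], "grip": 1}}

```text
t: 3.15
eef_pos: [575.4, 154.8, 156.5]
tcp_rot: [3.141, -0.0, 1.551]
ft_force: [-0.2, 0.1, -0.7]
opening: 0.335
grip_force: 0.0
```

{"method": "jog_arm", "body": {"motion": [[[0,0,0],0],[[0,0,0],0],[[0,0,0],0],[[0,0,0],0],[[0,0,0],0]]}}

```text
t: 3.65
eef_pos: [577.2, 154.6, 156.2]
tcp_rot: [3.137, -0.0, 1.551]
ft_force: [9.5, -1.7, -4.5]
opening: 0.143
grip_force: 30.0
```

{"method": "jog_arm", "body": {"motion": [[[0,0,0],-0.14],[[0,0,0],-0.28],[[0,0,0],-0.42],[[0,0,0],-0.56],[[0,0,0],-0.7]]}}

```text
t: 4.15
eef_pos: [577.0, 154.5, 156.2]
tcp_rot: [3.138, 0.002, 2.256]
ft_force: [8.7, -2.2, -3.8]
opening: 0.141
grip_force: 30.0
```

{"method": "jog_arm", "body": {"motion": [[[0,0,0],-0.14],[[0,0,0],-0.28],[[0,0,0],-0.42],[[0,0,0],-0.56],[[0,0,0],-0.7]]}}

```text
t: 4.65
eef_pos: [577.0, 154.3, 156.3]
tcp_rot: [3.141, 0.004, 2.956]
ft_force: [8.1, -2.6, -2.8]
opening: 0.146
grip_force: 30.0
```

{"method": "jog_arm", "body": {"motion": [[[0,0,0],-0.06],[[0,0,0],-0.1],[[0,0,0],-0.12],[[0,0,0],-0.14],[[0,0,0],-0.14]]}}

```text
t: 5.15
eef_pos: [576.9, 154.3, 156.3]
tcp_rot: [3.141, 0.004, 3.09]
ft_force: [6.9, -3.9, -2.7]
opening: 0.15
grip_force: 30.4
```

```bash
python3 - <<'E'
from h import *
s=state();print(s["eef_pos"],s["tcp_rot"],s["moment"],s["ft_force"],s["opening"],s["joints"])
E
```

```text
[576.89382688 154.3385675  156.279186  ] [3.14113612 0.00371373 3.09001608] [-0.49228431 -1.33581946 -0.67125505] [ 6.85003041 -3.93571831 -2.68840928] 0.14953003009605265 [ 1.50959699e-01  5.44218944e-01  1.71908519e+00 -3.90774464e-04
  8.74558900e-01 -1.36801085e+00]
```

The end stop is reached: 1.55 rad of tool turn, with -0.67 N m against 0.06 friction. I'll open and rise.

{"method": "jog_arm", "body": {"motion": [[[0,0,0],0],[[0,0,0],0],[[0,0,0],0],[[0,0,0],0]], "grip": 0.4}}

```text
t: 5.55
eef_pos: [575.1, 154.8, 155.9]
tcp_rot: [3.142, -0.0, 3.091]
ft_force: [-0.7, -0.6, 0.6]
opening: 0.432
grip_force: 0.0
```

{"method": "jog_arm", "body": {"motion": [[[0,0,-30],0],[[0,0,-70],0],[[0,0,-80],0.0],[[0,0,-80],0]]}}

```text
t: 5.95
eef_pos: [575.6, 154.9, 237.5]
tcp_rot: [3.141, 0.003, 3.091]
ft_force: [-0.1, -0.3, -0.3]
opening: 0.601
grip_force: 0.0
```

```bash
python3 - <<'E'
from h import *
to([571.5,-36,236],1.544)
E
```

```text
t 5.95 shift [  -5.5 -190.8    1.4] turn 1.547
```

{"method": "jog_arm", "body": {"motion": [[[-5,-50,0],0.15],[[-5,-100,0],0.3],[[-5,-150,0],0.45],[[-5,-191,0],0.6],[[-5,-191,0],0.75]]}}

```text
t: 6.45
eef_pos: [569.8, -40.4, 234.2]
tcp_rot: [-3.14, -0.002, 2.33]
ft_force: [0.4, 0.3, 0.6]
opening: 0.598
grip_force: 0.0
```

{"method": "jog_arm", "body": {"motion": [[[0,0,0],0.15],[[0,0,0],0.3],[[0,0,0],0.45],[[0,0,0],0.6],[[0,0,0],0.75]]}}

```text
t: 6.95
eef_pos: [570.0, -36.2, 234.2]
tcp_rot: [-3.139, -0.001, 1.585]
ft_force: [-0.9, -0.5, -0.1]
opening: 0.6
grip_force: 0.0
```

{"method": "jog_arm", "body": {"motion": [[[0,0,0],0.047],[[0,0,0],0.047],[[0,0,0],0.047]]}}

```text
t: 7.25
eef_pos: [570.2, -36.2, 234.9]
tcp_rot: [-3.14, -0.0, 1.546]
ft_force: [-0.2, -1.0, 0.6]
opening: 0.602
grip_force: 0.0
```

```bash
python3 - <<'E'
from h import *
to([571.5,-36,236],1.544)
p=read_camera("wrist"); save(p,"w2")
for r in cut_out("knob_right_wing",p)[:2]:
    m=r["region"].astype(np.uint8); print(r["p"],np.round(r["box"]),cv2.minAreaRect(cv2.findNonZero(m)))
print(proj(p,[[570.4,-36.1,154],[575.5,153.8,154]]))
E
```

```text
t 7.25 shift [ 0.2  1.3 -1.1] turn 0.002
[[260.86706877 207.90459467]
 [261.80850078 -52.07881804]]
```

View pics/w2.png

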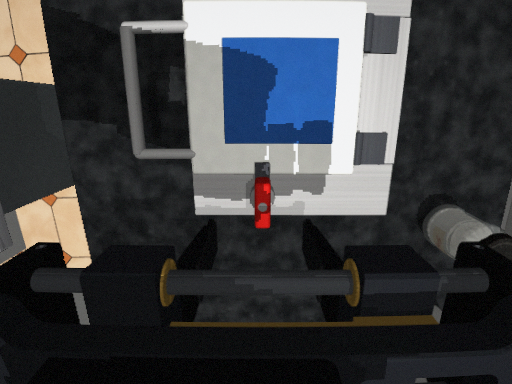

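The right wing's axis is at (262,207) and I predicted (261,208), with the wing aligned. I'll descend and grip.

{"method": "jog_arm", "body": {"motion": [[[0,1,0],0],[[0,1,30],0],[[0,1,60],0],[[0,1,79],0],[[0,1,79],0]]}}

```text
t: 7.85
eef_pos: [570.6, -36.1, 154.7]
tcp_rot: [-3.137, -0.001, 1.544]
ft_force: [0.3, -0.4, 0.7]
opening: 0.601
grip_force: 0.0
```

{"method": "jog_arm", "body": {"motion": [[[0,0,0],0],[[0,0,0],0],[[0,0,0],0],[[0,0,0],0],[[0,0,0],0]], "grip": 1}}

```text
t: 8.35
eef_pos: [571.7, -36.3, 157.5]
tcp_rot: [3.141, 0.0, 1.544]
ft_force: [-0.7, -0.2, 0.7]
opening: 0.235
grip_force: 0.0
```

{"method": "jog_arm", "body": {"motion": [[[0,0,0],0],[[0,0,0],0],[[0,0,0],0],[[0,0,0],0]]}}

```text
t: 8.75
eef_pos: [572.3, -36.4, 157.3]
tcp_rot: [3.14, 0.0, 1.544]
ft_force: [5.4, 0.7, 0.6]
opening: 0.147
grip_force: 30.0
```

{"method": "jog_arm", "body": {"motion": [[[0,0,0],-0.14],[[0,0,0],-0.28],[[0,0,0],-0.42],[[0,0,0],-0.56],[[0,0,0],-0.7]]}}

```text
t: 9.25
eef_pos: [572.7, -36.3, 157.3]
tcp_rot: [3.139, 0.002, 2.249]
ft_force: [7.9, 1.9, -0.6]
opening: 0.146
grip_force: 30.0
```

{"method": "jog_arm", "body": {"motion": [[[0,0,0],-0.14],[[0,0,0],-0.28],[[0,0,0],-0.42],[[0,0,0],-0.56],[[0,0,0],-0.7]]}}

```text
t: 9.75
eef_pos: [572.9, -35.9, 157.3]
tcp_rot: [3.14, 0.003, 2.949]
ft_force: [8.7, 3.3, -1.7]
opening: 0.145
grip_force: 30.0
```

{"method": "jog_arm", "body": {"motion": [[[0,0,0],-0.06],[[0,0,0],-0.1],[[0,0,0],-0.13],[[0,0,0],-0.15],[[0,0,0],-0.15]]}}

```text
t: 10.25
eef_pos: [573.0, -35.9, 157.3]
tcp_rot: [3.14, 0.004, 3.093]
ft_force: [8.7, 4.1, -1.9]
opening: 0.147
grip_force: 30.7
```

```bash
python3 - <<'E'
from h import *
s=state();print(s["eef_pos"],s["tcp_rot"],s["moment"],s["ft_force"],s["opening"],s["joints"])
E
```

```text
[572.96560191 -35.89690529 157.34742191] [3.14049555 0.00361062 3.09262541] [ 0.73295129 -1.59447569 -0.79471499] [ 8.73683655  4.10181914 -1.8542701 ] 0.1467029583678571 [-0.17828598  0.51446029  1.77605841  0.00207219  0.84763604 -1.70148566]
```

The right knob is at its stop too (-0.79 N m). I'll release and rise, then check both knobs from the top camera.

{"method": "jog_arm", "body": {"motion": [[[0,0,0],0],[[0,0,0],0],[[0,0,0],0],[[0,0,0],0]], "grip": 0.4}}

```text
t: 10.65
eef_pos: [571.3, -36.3, 156.9]
tcp_rot: [3.142, -0.001, 3.094]
ft_force: [-0.3, 0.1, 0.2]
opening: 0.427
grip_force: 0.0
```

{"method": "jog_arm", "body": {"motion": [[[0,0,-30],0],[[0,0,-80],0],[[0,0,-130],0],[[0,0,-180],0],[[0,0,-230],0]]}}

```text
t: 11.15
eef_pos: [570.9, -36.3, 389.2]
tcp_rot: [-3.142, -0.0, 3.094]
ft_force: [0.4, -0.5, -0.2]
opening: 0.598
grip_force: 0.0
```

```bash
python3 - <<'E'
from h import *
s=state();print(s["eef_pos"],s["tcp_rot"],s["joints"])
p=read_camera("scene"); save(p,"s2")
p=read_camera("top")
a=p["img"][125:245,160:320]; cv2.imwrite("pics/topc2.png",cv2.resize(a,None,fx=5,fy=5,interpolation=cv2.INTER_CUBIC))
E
```

```text
[570.91907287 -36.27756963 389.17562791] [-3.14157694e+00 -1.71464398e-04  3.09373719e+00] [-1.78892491e-01  2.99718945e-01  1.46450086e+00 -3.87015593e-05
  1.37754079e+00 -1.70182591e+00]
```

View pics/topc2.png

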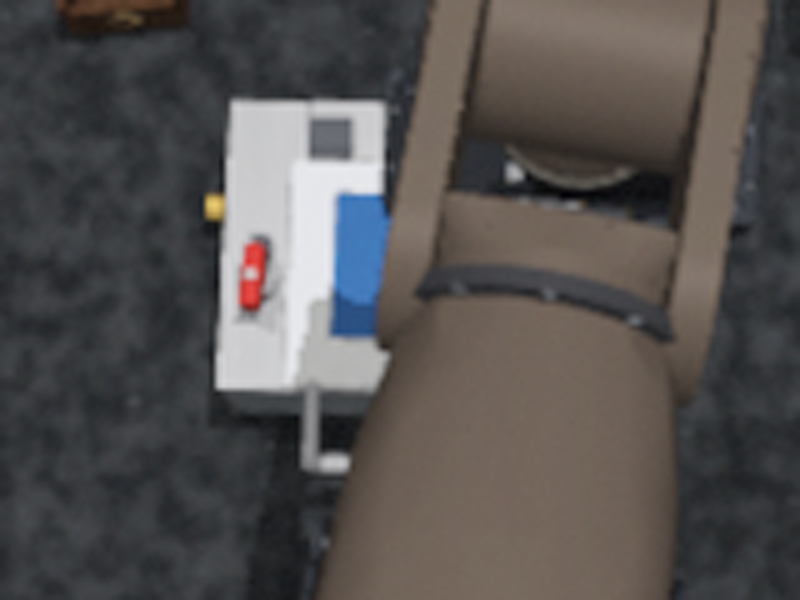

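The left wing now lies along x, roughly at its stop, but the arm hides the right one. I'll turn the wrist back so its camera sees both knobs and measure their angles.

{"method": "jog_arm", "body": {"motion": [[[0,0,0],0.15],[[0,0,0],0.3],[[0,0,0],0.45],[[0,0,0],0.6],[[0,0,0],0.75]]}}

```text
t: 11.75
eef_pos: [571.4, -36.4, 386.3]
tcp_rot: [-3.141, -0.001, 2.338]
ft_force: [-0.0, -0.3, 0.0]
opening: 0.601
grip_force: 0.0
```

{"method": "jog_arm", "body": {"motion": [[[0,0,0],0.15],[[0,0,0],0.3],[[0,0,0],0.45],[[0,0,0],0.6],[[0,0,0],0.75]]}}

```text
t: 12.25
eef_pos: [571.4, -36.4, 386.3]
tcp_rot: [-3.141, -0.0, 1.588]
ft_force: [0.4, -1.1, -0.8]
opening: 0.599
grip_force: 0.0
```

{"method": "jog_arm", "body": {"motion": [[[0,0,0],0.05],[[0,0,0],0.05],[[0,0,0],0.05]]}}

```text
t: 12.55
eef_pos: [571.4, -36.3, 386.6]
tcp_rot: [-3.141, -0.0, 1.546]
ft_force: [-0.5, 0.4, 0.3]
opening: 0.601
grip_force: 0.0
```

```bash
python3 - <<'E'
from h import *
s=state();print(s["eef_pos"],s["tcp_rot"],s["joints"])
p=read_camera("wrist"); save(p,"w3")
im=p["img"].astype(int); m=((im[...,2]>110)&(im[...,1]<60)&(im[...,0]<60)).astype(np.uint8)
n,l,st,c=cv2.connectedComponentsWithStats(m)
for i in range(1,n):
    if st[i,4]>60:
        ys,xs=np.nonzero(l==i); P=np.array([ray(p,[x,y],150)[:2] for x,y in zip(xs,ys)])
        d=np.linalg.svd(P-P.mean(0),full_matrices=False)[2][0]; print(st[i],P.mean(0).round(1),"axis angle from unit y",round((np.arctan2(d[1],d[0])+0.0272-np.pi/2)%np.pi,3))
E
```

```text
[571.4351149  -36.33211425 386.58769257] [-3.14102178e+00 -1.10149987e-04  1.54560845e+00] [-1.78851222e-01  3.02037893e-01  1.46771681e+00  2.19038083e-05
  1.37241896e+00 -1.53667698e-01]
[244  11  34  14 320] [575.8 154.3] axis angle from unit y 1.501
[246 163  29  12 221] [570.8 -33.9] axis angle from unit y 1.529
```

View pics/w3.png

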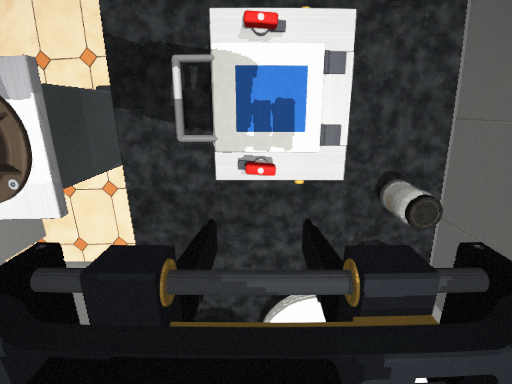

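Both wings measure 1.50 and 1.53 rad from the closed direction, so they are at their stops. The picture shows the left wing at (260,19) and the right at (260,169), with the bar spanning from (180,55) to (180,138). Before lifting I'll check how wide the gripper body is along the closing axis, since it could meet the raised lid.

```bash
python3 - <<'E'
from h import *
p=read_camera("wrist"); s=state(); R=Ro.from_euler("xyz",s["tcp_rot"]).as_matrix(); o=s["eef_pos"]
E=np.array(p["extrinsics"]); print("cam in tool",(R.T@(E[:3,3]-o)).round(1), "look",(R.T@-E[:3,2]).round(2))
for q in [[0,0,6],[0,0,25],[0,90,-53],[0,-90,-53],[37,90,-53],[37,-90,-53],[90,37,-53],[0,40,-53],[0,40,-30]]: print(q,proj(p,o+R@np.array(q,float)).round(0))
# planar FK data
print(s["joints"].round(3) if hasattr(s["joints"],"round") else s["joints"])
E
```

```text
cam in tool [  80.4   -0.9 -144.4] look [-0.28 -0.    0.96]
[0, 0, 6] [[261. 250.]]
[0, 0, 25] [[261. 236.]]
[0, 90, -53] [[480. 317.]]
[0, -90, -53] [[ 44. 316.]]
[37, 90, -53] [[503. 235.]]
[37, -90, -53] [[ 20. 234.]]
[90, 37, -53] [[382.  79.]]
[0, 40, -53] [[361. 320.]]
[0, 40, -30] [[345. 286.]]
[-0.179  0.302  1.467  0.     1.373 -0.153]
```

The body's 180 mm does lie along the closing axis: its corners project onto the brackets at (503,235) and (20,234). With the tool vertical it would meet the lid at about 33°. I need the tool tilted forward, so I'll check what the arm does at its reach limit, high up in free space.

{"method": "jog_arm", "body": {"motion": [[[0,0,-50],0],[[0,0,-100],0],[[0,0,-150],0],[[0,0,-200],0],[[0,0,-250],0]]}}

```text
t: 13.15
eef_pos: [570.8, -36.2, 639.2]
tcp_rot: [3.141, 0.0, 1.545]
ft_force: [1.1, -0.8, 0.3]
opening: 0.601
grip_force: 0.0
```

{"method": "jog_arm", "body": {"motion": [[[0,0,-50],0],[[0,0,-100],0],[[0,0,-150],0],[[0,0,-200],0],[[0,0,-250],0]]}}

```text
t: 13.65
eef_pos: [482.9, -42.4, 802.6]
tcp_rot: [-2.973, -0.013, 1.55]
ft_force: [0.9, -1.8, -0.7]
opening: 0.599
grip_force: 0.0
```

```bash
python3 - <<'E'
from h import *
s=state();print(s["t"],s["eef_pos"],s["tcp_rot"],s["joints"])
E
```

```text
13.65 [482.90624974 -42.40564209 802.64915623] [-2.97325649 -0.01298026  1.55041879] [-0.21385629  0.48507999  0.05556097 -0.05390548  2.76815186 -0.24311838]
```

At the limit the arm trades tilt for reach, but here it tilted backward. Pushing forward instead should tilt the tool forward. I'll come down a little first and then push forward, high above everything.

```bash
python3 - <<'E'
from h import *
to([560,-20,680],1.55)
E
```

```text
t 13.65 shift [ 22.4  96.1 108.4] turn 0.0
```

{"method": "jog_arm", "body": {"motion": [[[22,96,108],0],[[22,96,108],0],[[22,96,108],0],[[22,96,108],0]]}}

```text
t: 14.05
eef_pos: [557.1, -19.6, 682.4]
tcp_rot: [-2.98, -0.011, 1.55]
ft_force: [0.1, -0.2, 0.1]
opening: 0.601
grip_force: 0.0
```

```bash
python3 - <<'E'
from h import *
s=state();print(s["t"],s["eef_pos"],s["tcp_rot"],s["joints"]); to([760,-20,680],1.55)
E
```

```text
14.05 [557.10129241 -19.55254047 682.3964637 ] [-2.98046665 -0.01088031  1.54999537] [-0.14916953  0.39379128  0.60168842 -0.01334563  2.30725809 -0.13741262]
t 14.05 shift [  3.7 200.6 -30.1] turn -0.0
```

Tilt persists in the commanded pose, so I can use this. Pushing forward now.

{"method": "jog_arm", "body": {"motion": [[[0,50,-8],0],[[0,100,-15],0],[[0,150,-22],0],[[0,200,-30],0],[[0,250,-37],0]]}}

```text
t: 14.55
eef_pos: [698.6, -22.8, 631.9]
tcp_rot: [-3.004, -0.01, 1.549]
ft_force: [-0.5, 0.0, 1.6]
opening: 0.599
grip_force: 0.0
```

```bash
python3 - <<'E'
from h import *
s=state();print(s["t"],s["eef_pos"],s["tcp_rot"],s["joints"]); to(s["eef_pos"]+[100,0,0])
E
```

```text
14.55 [698.5841562  -22.79773136 631.85083988] [-3.00445892 -0.00989621  1.5490178 ] [-0.125485    0.75818571  0.04736661 -0.00710421  2.47344615 -0.10965986]
t 14.55 shift [  2.2  99.  -13.6] turn None
```

```bash
cat > fk.py <<'E'
import numpy as np
from scipy.optimize import least_squares
D=np.array([[625.0,239.66,.491,1.559,1.0916],[597.2,156.3,.5442,1.7191,.8746],[574.1,157.35,.5145,1.7761,.8476],[572,389.2,.2997,1.4645,1.3775],
[484.8,802.6,.4851,.0556,2.768],[557.4,682.4,.3938,.6017,2.3073],[699,631.9,.7582,.0474,2.4734]])
def fk(q,j):
    a,d,L1,L2,e,L=q; s1=j[...,0]; s2=s1+j[...,1]; s3=s2+j[...,2]
    return np.stack([a+L1*np.sin(s1)+L2*np.sin(s2)+e*np.cos(s2)+L*np.sin(s3), d+L1*np.cos(s1)+L2*np.cos(s2)-e*np.sin(s2)+L*np.cos(s3)],-1)
r=least_squares(lambda q:(fk(q,D[:,2:])-D[:,:2]).ravel(),[0,200,450,400,0,250]); q=r.x
if __name__=="__main__":
    print(q.round(1),np.abs(r.fun).max().round(2))
    for R in range(100,720,60):
        for z in (250,350,450,600,700):
            s=least_squares(lambda j:np.r_[fk(q,np.r_[j,np.pi-j.sum()])-[R,z]],[.3,1.4])
            j2,j3=s.x
            print((R,z,round(j2,2),round(j3,2),round(np.pi-j2-j3,2)) if s.cost<1 else "-",end=" ")
        print()
E
python3 fk.py
```

```text
[  4.1 195.9 585.6 411.   42.8 245.2] 0.25
(100, 250, np.float64(-0.43), np.float64(2.5), np.float64(1.08)) (100, 350, np.float64(-0.55), np.float64(2.26), np.float64(1.43)) (100, 450, np.float64(-0.57), np.float64(2.02), np.float64(1.69)) (100, 600, np.float64(-0.52), np.float64(1.64), np.float64(2.02)) (100, 700, np.float64(-0.45), np.float64(1.35), np.float64(2.24)) 
(160, 250, np.float64(-0.28), np.float64(2.44), np.float64(0.98)) (160, 350, np.float64(-0.41), np.float64(2.22), np.float64(1.33)) (160, 450, np.float64(-0.45), np.float64(1.99), np.float64(1.61)) (160, 600, np.float64(-0.42), np.float64(1.61), np.float64(1.96)) (160, 700, np.float64(-0.36), np.float64(1.32), np.float64(2.18)) 
(220, 250, np.float64(-0.15), np.float64(2.36), np.float64(0.93)) (220, 350, np.float64(-0.28), np.float64(2.16), np.float64(1.27)) (220, 450, np.float64(-0.34), np.float64(1.93), np.float64(1.55)) (220, 600, np.float64(-0.32), np.float64(1.56), np.float64(1.9)) (220, 700, np.float64(-0.27), np.float64(1.27), np.float64(2.14)) 
(280, 250, np.float64(-0.04), np.float64(2.27), np.float64(0.91)) 
[... 1777 characters left out ...]
.float64(0.3), np.float64(0.95), np.float64(1.89)) (580, 700, np.float64(0.38), np.float64(0.57), np.float64(2.2)) 
(640, 250, np.float64(0.5), np.float64(1.51), np.float64(1.13)) (640, 350, np.float64(0.43), np.float64(1.36), np.float64(1.35)) (640, 450, np.float64(0.39), np.float64(1.17), np.float64(1.57)) (640, 600, np.float64(0.42), np.float64(0.77), np.float64(1.96)) (640, 700, np.float64(0.55), np.float64(0.26), np.float64(2.33)) 
(700, 250, np.float64(0.59), np.float64(1.34), np.float64(1.21)) (700, 350, np.float64(0.53), np.float64(1.19), np.float64(1.42)) (700, 450, np.float64(0.5), np.float64(1.0), np.float64(1.64)) (700, 600, np.float64(0.56), np.float64(0.52), np.float64(2.06)) -
```

The planar kinematic fit is accurate to 0.25 mm. I'll try a radial push at the stretched limit and see how the tilt develops.

{"method": "jog_arm", "body": {"motion": [[[0,190,-160],0],[[0,190,-160],0],[[0,190,-160],0]]}}

```text
t: 14.85
eef_pos: [712.8, -22.3, 623.4]
tcp_rot: [-3.034, -0.009, 1.549]
ft_force: [0.1, -0.0, 0.1]
opening: 0.602
grip_force: 0.0
```

{"method": "jog_arm", "body": {"motion": [[[0,0,0],0]]}}

```text
t: 14.95
eef_pos: [713.3, -22.3, 622.7]
tcp_rot: [-3.033, -0.009, 1.549]
ft_force: [0.3, 0.2, -1.1]
opening: 0.6
grip_force: 0.0
```

```bash
python3 - <<'E'
from h import *
s=state();print(s["t"],s["eef_pos"],s["tcp_rot"],s["joints"])
E
```

```text
14.95 [713.2911553  -22.31468596 622.68746743] [-3.03334038 -0.0092012   1.54871609] [-0.12312457  0.76948951  0.0473572  -0.00276379  2.43337033 -0.10354427]
```

The tilt gains about 0.01 rad forward per row, and it keeps. I'll repeat this in free space until the tool leans about 0.45 rad forward.

{"method": "jog_arm", "body": {"motion": [[[0,240,-170],0],[[0,240,-170],0],[[0,240,-170],0],[[0,240,-170],0],[[0,240,-170],0]]}}

```text
t: 15.45
eef_pos: [741.7, -22.4, 596.2]
tcp_rot: [-3.056, -0.009, 1.549]
ft_force: [0.6, -0.1, -0.1]
opening: 0.597
grip_force: 0.0
```

{"method": "jog_arm", "body": {"motion": [[[0,250,-155],0],[[0,250,-155],0],[[0,250,-155],0],[[0,250,-155],0],[[0,250,-155],0]]}}

```text
t: 15.95
eef_pos: [768.8, -22.4, 570.1]
tcp_rot: [-3.082, -0.009, 1.549]
ft_force: [0.2, -0.0, 0.6]
opening: 0.599
grip_force: 0.0
```

{"method": "jog_arm", "body": {"motion": [[[0,255,-145],0],[[0,255,-145],0],[[0,255,-145],0],[[0,255,-145],0],[[0,255,-145],0]]}}

```text
t: 16.45
eef_pos: [793.5, -22.4, 546.3]
tcp_rot: [-3.108, -0.009, 1.549]
ft_force: [0.2, 0.7, -0.7]
opening: 0.601
grip_force: 0.0
```

```bash
python3 - <<'E'
from h import *
s=state();print(s["t"],s["eef_pos"],s["tcp_rot"],s["joints"])
E
```

```text
16.45 [793.45571181 -22.44043974 546.28721775] [-3.10832611 -0.00931605  1.54865031] [-0.11333978  0.86664055  0.04849401  0.00809243  2.26041932 -0.08630595]
```

```bash
cat > sim.py <<'E'
from fk import *
lo=[-.84,.0474,.06]; hi=[2.19,2.79,2.93]
def step(j,ang,d=50,W=1000):
    t=fk(q,j)+d*np.array([np.cos(ang),np.sin(ang)]); S=j.sum()
    s=least_squares(lambda x:np.r_[fk(q,x)-t,W*(x.sum()-S)],np.clip(j,np.array(lo)+1e-4,np.array(hi)-1e-4),bounds=(lo,hi),xtol=1e-12,ftol=1e-12); return s.x
if __name__=="__main__":
    for j0 in ([.7695,.0475,2.4334],[.8666,.0485,2.2604]):
        j0=np.array(j0)
        for a in range(0,181,15):
            j=j0.copy()
            for _ in range(5): j=step(j,np.radians(a))
            print(a,"dtilt/5rows",(j.sum()-j0.sum()).round(4),fk(q,j).round(0),j.round(3))
E
python3 sim.py
```

```text
0 dtilt/5rows -0.0346 [812. 508.] [0.915 0.047 2.253]
15 dtilt/5rows -0.039 [784. 549.] [0.865 0.047 2.299]
30 dtilt/5rows -0.0408 [750. 592.] [0.81  0.047 2.352]
45 dtilt/5rows -0.0401 [712. 634.] [0.753 0.047 2.41 ]
60 dtilt/5rows -0.0371 [672. 674.] [0.697 0.047 2.469]
75 dtilt/5rows -0.0323 [632. 709.] [0.645 0.047 2.526]
90 dtilt/5rows -0.026 [595. 738.] [0.598 0.047 2.579]
105 dtilt/5rows -0.0187 [562. 761.] [0.56  0.047 2.625]
120 dtilt/5rows -0.0107 [539. 777.] [0.533 0.047 2.66 ]
135 dtilt/5rows -0.0023 [526. 784.] [0.52  0.047 2.681]
150 dtilt/5rows -0.0 [497. 748.] [0.318 0.531 2.402]
165 dtilt/5rows 0.0 [472. 688.] [0.197 0.87  2.184]
180 dtilt/5rows 0.0 [464. 623.] [0.143 1.102 2.006]
0 dtilt/5rows -0.0415 [874. 440.] [0.995 0.047 2.091]
15 dtilt/5rows -0.0458 [848. 485.] [0.943 0.047 2.14 ]
30 dtilt/5rows -0.0472 [817. 531.] [0.887 0.047 2.194]
45 dtilt/5rows -0.0459 [782. 576.] [0.83  0.047 2.252]
60 dtilt/5rows -0.0422 [746. 618.] [0.775 0.047 2.311]
75 dtilt/5rows -0.0362 [709. 654.] [0.724 0.047 2.368]
90 dtilt/5rows -0.0285 [676. 685.] [0.68  0.047 2.42 ]
105 dtilt/5rows -0.0194 [648. 707.] [0.645 0.047 2.463]
120 dtilt/5rows -0.0095 [629. 721.] [0.624 0.047 2.495]
135 dtilt/5rows -0.0 [617. 723.] [0.575 0.143 2.457]
150 dtilt/5rows -0.0 [577. 672.] [0.36  0.676 2.14 ]
165 dtilt/5rows -0.0 [552. 611.] [0.267 0.966 1.942]
180 dtilt/5rows 0.0 [544. 547.] [0.234 1.17  1.772]
```

{"method": "jog_arm", "body": {"motion": [[[0,216,-208],0],[[0,216,-208],0],[[0,216,-208],0],[[0,216,-208],0],[[0,216,-208],0]]}}

```text
t: 16.95
eef_pos: [788.3, -22.2, 562.3]
tcp_rot: [-3.137, -0.009, 1.549]
ft_force: [0.0, -0.0, -0.5]
opening: 0.6
grip_force: 0.0
```

{"method": "jog_arm", "body": {"motion": [[[0,220,-203],0],[[0,220,-203],0],[[0,220,-203],0],[[0,220,-203],0],[[0,220,-203],0]]}}

```text
t: 17.45
eef_pos: [785.0, -22.0, 575.1]
tcp_rot: [3.119, -0.009, 1.549]
ft_force: [0.4, -0.1, -0.3]
opening: 0.603
grip_force: 0.0
```

{"method": "jog_arm", "body": {"motion": [[[0,230,-193],0],[[0,230,-193],0],[[0,230,-193],0],[[0,230,-193],0],[[0,230,-193],0]]}}

```text
t: 17.95
eef_pos: [785.0, -21.9, 583.9]
tcp_rot: [3.091, -0.009, 1.549]
ft_force: [-0.9, -0.6, -0.3]
opening: 0.598
grip_force: 0.0
```

```bash
python3 - <<'E'
from h import *
s=state();print(s["t"],s["eef_pos"],s["tcp_rot"],s["joints"])
E
```

```text
17.95 [785.00659326 -21.92801188 583.88013671] [ 3.09073604 -0.00914154  1.54866566] [-0.11631702  0.81896889  0.04849641  0.01747     2.22427758 -0.08298692]
```

{"method": "jog_arm", "body": {"motion": [[[0,246,-172],0],[[0,246,-172],0],[[0,246,-172],0],[[0,246,-172],0],[[0,246,-172],0]]}}

```text
t: 18.45
eef_pos: [792.4, -22.0, 583.9]
tcp_rot: [3.062, -0.009, 1.549]
ft_force: [-0.8, -0.6, 0.6]
opening: 0.603
grip_force: 0.0
```

{"method": "jog_arm", "body": {"motion": [[[0,252,-163],0],[[0,252,-163],0],[[0,252,-163],0],[[0,252,-163],0],[[0,252,-163],0]]}}

```text
t: 18.95
eef_pos: [800.6, -22.0, 583.5]
tcp_rot: [3.033, -0.009, 1.549]
ft_force: [0.9, -0.2, 0.3]
opening: 0.599
grip_force: 0.0
```

{"method": "jog_arm", "body": {"motion": [[[0,254,-159],0],[[0,254,-159],0],[[0,254,-159],0],[[0,254,-159],0],[[0,254,-159],0]]}}

```text
t: 19.45
eef_pos: [807.2, -22.1, 585.3]
tcp_rot: [3.003, -0.009, 1.549]
ft_force: [-0.0, -0.2, -0.5]
opening: 0.6
grip_force: 0.0
```

{"method": "jog_arm", "body": {"motion": [[[0,260,-150],0],[[0,260,-150],0],[[0,260,-150],0],[[0,260,-150],0],[[0,260,-150],0]]}}

```text
t: 19.95
eef_pos: [814.8, -22.1, 586.2]
tcp_rot: [2.972, -0.009, 1.549]
ft_force: [0.3, 0.0, -0.6]
opening: 0.603
grip_force: 0.0
```

{"method": "jog_arm", "body": {"motion": [[[0,265,-141],0],[[0,265,-141],0],[[0,265,-141],0],[[0,265,-141],0],[[0,265,-141],0]]}}

```text
t: 20.45
eef_pos: [823.0, -22.2, 586.8]
tcp_rot: [2.941, -0.009, 1.549]
ft_force: [-0.7, 1.1, -0.4]
opening: 0.598
grip_force: 0.0
```

{"method": "jog_arm", "body": {"motion": [[[0,267,-136],0],[[0,267,-136],0],[[0,267,-136],0],[[0,267,-136],0],[[0,267,-136],0]]}}

```text
t: 20.95
eef_pos: [829.8, -22.3, 589.4]
tcp_rot: [2.91, -0.009, 1.549]
ft_force: [0.2, 1.1, -0.3]
opening: 0.603
grip_force: 0.0
```

{"method": "jog_arm", "body": {"motion": [[[0,274,-124],0],[[0,274,-124],0],[[0,274,-124],0],[[0,274,-124],0],[[0,274,-124],0]]}}

```text
t: 21.45
eef_pos: [838.5, -22.5, 590.0]
tcp_rot: [2.878, -0.009, 1.549]
ft_force: [-0.9, 0.9, 0.7]
opening: 0.596
grip_force: 0.0
```

{"method": "jog_arm", "body": {"motion": [[[0,278,-115],0],[[0,278,-115],0],[[0,278,-115],0],[[0,278,-115],0],[[0,278,-115],0]]}}

```text
t: 21.95
eef_pos: [847.2, -22.6, 591.1]
tcp_rot: [2.845, -0.009, 1.549]
ft_force: [0.5, 0.6, 0.2]
opening: 0.601
grip_force: 0.0
```

{"method": "jog_arm", "body": {"motion": [[[0,282,-105],0],[[0,282,-105],0],[[0,282,-105],0],[[0,282,-105],0],[[0,282,-105],0]]}}

```text
t: 22.45
eef_pos: [856.2, -22.8, 592.0]
tcp_rot: [2.812, -0.009, 1.549]
ft_force: [0.4, 0.5, -0.4]
opening: 0.599
grip_force: 0.0
```

{"method": "jog_arm", "body": {"motion": [[[0,284,-98],0],[[0,284,-98],0],[[0,284,-98],0],[[0,284,-98],0],[[0,284,-98],0]]}}

```text
t: 22.95
eef_pos: [864.3, -23.0, 594.3]
tcp_rot: [2.779, -0.009, 1.549]
ft_force: [0.0, -0.1, -1.0]
opening: 0.6
grip_force: 0.0
```

{"method": "jog_arm", "body": {"motion": [[[0,287,-88],0],[[0,287,-88],0],[[0,287,-88],0],[[0,287,-88],0],[[0,287,-88],0]]}}

```text
t: 23.45
eef_pos: [872.6, -23.1, 596.7]
tcp_rot: [2.746, -0.009, 1.549]
ft_force: [-0.6, 0.2, 0.5]
opening: 0.598
grip_force: 0.0
```

{"method": "jog_arm", "body": {"motion": [[[0,289,-80],0],[[0,289,-80],0],[[0,289,-80],0],[[0,289,-80],0],[[0,289,-80],0]]}}

```text
t: 23.95
eef_pos: [880.2, -23.3, 600.0]
tcp_rot: [2.712, -0.009, 1.549]
ft_force: [0.2, -0.1, 0.8]
opening: 0.599
grip_force: 0.0
```

```bash
python3 - <<'E'
from h import *
s=state();print(s["t"],s["eef_pos"],s["tcp_rot"],s["joints"])
to([440,61,300],1.544)
E
```

```text
23.95 [880.24751273 -23.29593168 600.01210193] [ 2.71166874 -0.00893927  1.54861068] [-0.11444537  0.82677843  0.04843992  0.0482255   1.83843268 -0.06744496]
t 23.95 shift [  71.8 -527.1   89.1] turn 0.005
```

The tool now leans 24.6° forward. I'll check joint feasibility at the grasp and at the lifted pose, then go.

```bash
python3 - <<'E'
from fk import *
from h import *
for P in ([417.4,62,196.3],[450.8,62,123.6],[500,61,240],[525,60.5,283]):
    s=least_squares(lambda j:fk(q,np.r_[j,2.712-j.sum()])-[np.hypot(P[0],P[1]),P[2]],[.2,2.0]); print(P,s.x.round(2),(2.712-s.x.sum()).round(2),s.cost.round(2))
to([417.4,62,196.3],1.544)
E
```

```text
[417.4, 62, 196.3] [0.17 2.32] 0.22 0.0
[450.8, 62, 123.6] [0.38 2.34] -0.01 0.0
[500, 61, 240] [0.21 2.1 ] 0.41 0.0
[525, 60.5, 283] [0.18 1.98] 0.55 0.0
t 23.95 shift [  71.4 -590.9  173.9] turn 0.005
```

```bash
python3 - <<'E'
from fk import *
B=np.array([455,114.5])
for tau in (.43,.4,.36,.33,.3,.26,.2):
  for g in (10,15):
    out=[]
    for th in (0,.2,.873):
        b=B+208*np.array([1-np.cos(th),np.sin(th)]); T=b-g*np.array([np.sin(tau),-np.cos(tau)])
        s=least_squares(lambda j:fk(q,np.r_[j,np.pi-tau-j.sum()])-[np.hypot(T[0],62),T[1]],[.2,2.0]); out.append((np.pi-tau-s.x.sum()).round(3))
    r=.873-tau; print(tau,g,out,"body clearance mm",round((53+g)-90*np.tan(r)-4/np.cos(r),1))
E
```

```text
0.43 10 [np.float64(-0.008), np.float64(0.139), np.float64(0.545)] body clearance mm 15.9
0.43 15 [np.float64(0.005), np.float64(0.153), np.float64(0.557)] body clearance mm 20.9
0.4 10 [np.float64(0.043), np.float64(0.187), np.float64(0.587)] body clearance mm 12.4
0.4 15 [np.float64(0.056), np.float64(0.2), np.float64(0.599)] body clearance mm 17.4
0.36 10 [np.float64(0.108), np.float64(0.248), np.float64(0.643)] body clearance mm 7.7
0.36 15 [np.float64(0.121), np.float64(0.262), np.float64(0.654)] body clearance mm 12.7
0.33 10 [np.float64(0.156), np.float64(0.294), np.float64(0.683)] body clearance mm 4.0
0.33 15 [np.float64(0.169), np.float64(0.307), np.float64(0.695)] body clearance mm 9.0
0.3 10 [np.float64(0.203), np.float64(0.338), np.float64(0.724)] body clearance mm 0.2
0.3 15 [np.float64(0.217), np.float64(0.352), np.float64(0.735)] body clearance mm 5.2
0.26 10 [np.float64(0.265), np.float64(0.396), np.float64(0.777)] body clearance mm -5.2
0.26 15 [np.float64(0.278), np.float64(0.41), np.float64(0.788)] body clearance mm -0.2
0.2 10 [np.float64(0.354), np.float64(0.481), np.float64(0.855)] body clearance mm -13.9
0.2 15 [np.float64(0.367), np.float64(0.495), np.float64(0.866)] body clearance mm -8.9
```

With a tilt of 0.36 and the bar 13 mm ahead of the TCP, the j5 limit and the body clearance (about 11 mm) both hold. Moving to the pre-grasp point in front of and above the bar.

{"method": "jog_arm", "body": {"motion": [[[71,-590,174],0.005],[[71,-590,174],0.005],[[71,-590,174],0.005],[[71,-590,174],0.005],[[71,-590,174],0.005]], "grip": 0.58}}

```text
t: 24.45
eef_pos: [769.3, -2.0, 501.3]
tcp_rot: [2.71, -0.011, 1.544]
ft_force: [2.1, 0.7, 1.8]
opening: 0.421
grip_force: 0.0
```

```bash
python3 - <<'E'
from h import *
s=state();print(s["t"],s["eef_pos"],s["tcp_rot"],s["joints"])
to([417.4,62,200],1.544)
E
```

```text
24.45 [769.33167203  -1.99520416 501.30972988] [ 2.71039673 -0.01090452  1.54392696] [-0.10159607  0.43937645  1.03225467  0.04343932  1.24076546 -0.07746002]
t 24.45 shift [  51.2 -447.3  126.5] turn -0.0
```

{"method": "jog_arm", "body": {"motion": [[[51,-447,127],0],[[51,-447,127],0],[[51,-447,127],0],[[51,-447,127],0],[[51,-447,127],0]]}}

```text
t: 24.95
eef_pos: [580.7, 32.2, 340.2]
tcp_rot: [2.711, -0.011, 1.544]
ft_force: [1.4, 0.7, -0.6]
opening: 0.421
grip_force: 0.0
```

```bash
python3 - <<'E'
from h import *
s=state();print(s["t"],s["eef_pos"],s["tcp_rot"],s["joints"])
to([417.4,62,200],1.544)
E
```

```text
24.95 [580.69999239  32.22224118 340.15849304] [ 2.71072391 -0.01099557  1.54401442] [-0.07012552  0.20010353  1.79180896  0.04259597  0.71998833 -0.0668352 ]
t 24.95 shift [  23.9 -207.7   59.1] turn 0.0
```

{"method": "jog_arm", "body": {"motion": [[[24,-208,59],0],[[24,-208,59],0],[[24,-208,59],0],[[24,-208,59],0],[[24,-208,59],0]]}}

```text
t: 25.45
eef_pos: [414.7, 62.4, 198.8]
tcp_rot: [2.716, -0.011, 1.545]
ft_force: [-0.1, -0.1, -0.6]
opening: 0.42
grip_force: 0.0
```

{"method": "jog_arm", "body": {"motion": [[[0,0,0],0]]}}

```text
t: 25.55
eef_pos: [417.1, 62.2, 199.9]
tcp_rot: [2.714, -0.011, 1.545]
ft_force: [0.8, 0.8, -0.5]
opening: 0.419
grip_force: 0.0
```

```bash
python3 - <<'E'
from h import *
s=state();print(s["t"],s["eef_pos"],s["tcp_rot"],s["joints"])
R=Ro.from_euler("xyz",s["tcp_rot"]).as_matrix()
B=np.array([455,62,114.5])
to(B-13*R[:,2]); print(R[:,2].round(3))
p=read_camera("wrist"); save(p,"w4")
print(proj(p,[B,[456.5,117,114.5],[453.5,7.1,114.5]]).round(1))
for r in cut_out("lid_bar",p)[:1]: print(r["p"],r["box"])
E
```

```text
25.55 [417.0718865  62.2417034 199.8846968] [ 2.7144068  -0.01101299  1.54467499] [-0.01100607  0.16433835  2.31692983  0.01628057  0.23305073  0.00247924]
t 25.55 shift [-0.2 -0.9 80.4] turn None
[ 0.414 -0.001 -0.91 ]
[[259.7 203.4]
 [259.6 141.7]
 [259.8 258. ]]
0.63 [254.4, 116.8, 424.3, 264.9]
```

View pics/w4.png

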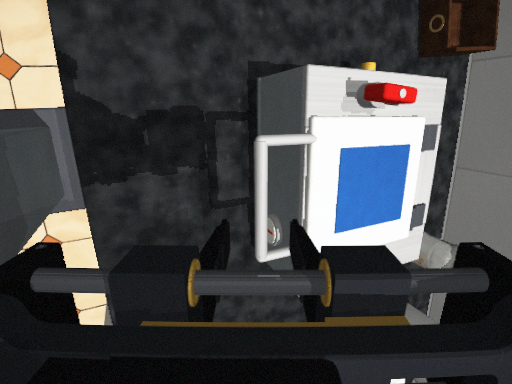

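The bar shows at u≈261 between v 140 and 260, against a predicted 259.7, and lies midway between the fingers. I'll advance along the tool axis in small rows.

{"method": "jog_arm", "body": {"motion": [[[0,0,15],0],[[0,0,30],0],[[0,0,45],0],[[0,0,60],0],[[0,0,60],0]]}}

```text
t: 26.15
eef_pos: [445.9, 61.6, 146.8]
tcp_rot: [2.713, -0.011, 1.544]
ft_force: [1.1, -0.6, 0.1]
opening: 0.422
grip_force: 0.0
```

```bash
cat > b.py <<'E'
from h import *
s=state();print(s["t"],s["eef_pos"].round(1),np.round(s["tcp_rot"],3),np.round(s["joints"],3),np.round(s["ft_force"],1))
R=Ro.from_euler("xyz",s["tcp_rot"]).as_matrix()
B=np.array([455.5,62,114.5]); print("bar in tool",(R.T@(B-s["eef_pos"])).round(1))
E
python3 b.py
```

```text
26.15 [445.9  61.6 146.8] [ 2.713 -0.011  1.544] [-0.012  0.321  2.325  0.054  0.067 -0.035] [ 1.1 -0.6  0.1]
bar in tool [ 0.3 -4.7 33.3]
```

{"method": "jog_arm", "body": {"motion": [[[0,-5,20],0],[[0,-5,20],0],[[0,-5,20],0]]}}

```text
t: 26.45
eef_pos: [452.6, 62.5, 138.6]
tcp_rot: [2.725, -0.011, 1.544]
ft_force: [-0.4, -0.1, 0.5]
opening: 0.421
grip_force: 0.0
```

```bash
python3 b.py
```

```text
26.45 [452.6  62.5 138.6] [ 2.725 -0.011  1.544] [-0.009  0.347  2.312  0.038  0.066 -0.017] [-0.4 -0.1  0.5]
bar in tool [-0.7 -7.1 23.2]
```

{"method": "jog_arm", "body": {"motion": [[[0,-12,15],0],[[0,-12,15],0],[[0,-12,15],0],[[0,-12,15],0]]}}

```text
t: 26.85
eef_pos: [451.6, 63.7, 130.8]
tcp_rot: [2.742, -0.01, 1.544]
ft_force: [1.1, 0.3, 0.2]
opening: 0.419
grip_force: 0.0
```

```bash
python3 b.py
```

```text
26.85 [451.6  63.7 130.8] [ 2.742 -0.01   1.544] [-0.005  0.365  2.312  0.01   0.065  0.014] [1.1 0.3 0.2]
bar in tool [-1.7 -2.7 16.6]
```

{"method": "jog_arm", "body": {"motion": [[[-1,-7,9],0],[[-1,-7,9],0],[[-1,-7,9],0],[[-1,-7,9],0]]}}

```text
t: 27.25
eef_pos: [451.4, 63.3, 126.4]
tcp_rot: [2.751, -0.009, 1.543]
ft_force: [0.3, -0.1, 0.2]
opening: 0.421
grip_force: 0.0
```

```bash
python3 b.py
```

```text
27.25 [451.4  63.3 126.4] [ 2.751 -0.009  1.543] [-0.006  0.375  2.311  0.011  0.065  0.012] [ 0.3 -0.1  0.2]
bar in tool [-1.3 -0.7 12.6]
```

The bar sits 12.6 mm ahead of the TCP and is centred. Closing.

{"method": "jog_arm", "body": {"motion": [[[0,0,0],0],[[0,0,0],0],[[0,0,0],0],[[0,0,0],0],[[0,0,0],0]], "grip": 1}}

```text
t: 27.75
eef_pos: [452.1, 63.2, 126.8]
tcp_rot: [2.75, -0.009, 1.543]
ft_force: [2.9, -0.1, -0.1]
opening: 0.118
grip_force: 30.0
```

{"method": "jog_arm", "body": {"motion": [[[0,0,0],0],[[0,0,0],0],[[0,0,0],0]]}}

```text
t: 28.05
eef_pos: [452.0, 63.3, 126.8]
tcp_rot: [2.75, -0.01, 1.543]
ft_force: [5.9, 0.8, 1.0]
opening: 0.113
grip_force: 30.0
```

```bash
python3 b.py; cat > arc.py <<'E'
from h import *
import sys
# bar/TCP anchor at shut; unit yaw -0.0272; shifts in tool axes of start pose T0 for lid angles
s=state(); R=Ro.from_euler("xyz",s["tcp_rot"]).as_matrix(); u=np.array([np.cos(-.0272),np.sin(-.0272),0])
for th in np.linspace(0,.873,11)[1:]:
    d=208*((1-np.cos(th))*u+np.sin(th)*np.array([0,0,1])); print(round(th,3),(R.T@d).round(1),d.round(1))
E
python3 arc.py
```

```text
28.05 [452.   63.3 126.8] [ 2.75  -0.01   1.543] [-0.006  0.375  2.31   0.011  0.065  0.012] [5.9 0.8 1. ]
bar in tool [-1.3 -1.5 12.7]
0.087 [  0.2   7.7 -16.5] [ 0.8 -0.  18.1]
0.175 [  0.3  16.7 -32.2] [ 3.2 -0.1 36.1]
0.262 [  0.5  27.1 -47.1] [ 7.1 -0.2 53.9]
0.349 [  0.7  38.8 -61. ] [12.5 -0.3 71.2]
0.436 [  0.8  51.6 -73.8] [19.5 -0.5 87.9]
0.524 [  1.   65.5 -85.5] [ 27.9  -0.8 104. ]
0.611 [  1.1  80.4 -95.9] [ 37.6  -1.  119.3]
0.698 [   1.3   96.1 -105. ] [ 48.7  -1.3 133.7]
0.786 [   1.4  112.5 -112.7] [ 60.9  -1.7 147.1]
0.873 [   1.5  129.6 -118.9] [ 74.3  -2.  159.4]
```

Gripped the bar (opening 10.7 mm, 30 N). Lifting along the arc.

{"method": "jog_arm", "body": {"motion": [[[0,3.7,-8.3],0],[[0,7.7,-16.5],0],[[0,12.1,-24.5],0],[[0.3,16.7,-32.2],0],[[0.3,16.7,-32.2],0]]}}

```text
t: 28.55
eef_pos: [454.8, 63.1, 163.1]
tcp_rot: [2.75, -0.009, 1.543]
ft_force: [5.8, 0.4, -4.8]
opening: 0.12
grip_force: 30.0
```

```bash
cat > lid.py <<'E'
from h import *
# T0: shut TCP and tool z then; bar = TCP + 12.7 toolz - 1.5 tooly
R0=Ro.from_euler("xyz",[2.75,-.0095,1.543]).as_matrix(); o=np.array([-1.3,-1.5,12.7]); B0=np.array([452,63.3,126.8])+R0@o
u=np.array([np.cos(-.0272),np.sin(-.0272),0]); H=B0+208*u
s=state(); R=Ro.from_euler("xyz",s["tcp_rot"]).as_matrix(); b=s["eef_pos"]+R@o; v=b-H
print(s["t"],s["eef_pos"].round(1),np.round(s["tcp_rot"],3),"j",np.round(s["joints"],3),"F",np.round(s["ft_force"],1),"op",round(s["opening"],3))
th=np.arctan2(v[2],-v@u); print("theta",th.round(4),"radius",np.hypot(v[2],v@u).round(1))
for t in (.3,.45,.6,.75,.873):
    if t>th+.01: print(t,(R.T@(H-208*np.cos(t)*u+[0,0,208*np.sin(t)]-b)).round(1))
E
python3 lid.py
```

```text
28.55 [454.8  63.1 163.1] [ 2.75  -0.009  1.543] j [-0.007  0.294  2.265  0.004  0.191  0.019] F [ 5.8  0.4 -4.8] op 0.12
theta 0.1753 radius 208.4
0.3 [  0.3  15.6 -20.7]
0.45 [  0.6  37.2 -43.2]
0.6 [  0.9  61.9 -62.2]
0.75 [  1.1  89.2 -77.2]
0.873 [  1.3 113.1 -86.4]
```

{"method": "jog_arm", "body": {"motion": [[[0,7.5,-10.7],0],[[0.3,15.6,-20.7],0],[[0.4,26,-32.3],0],[[0.6,37.2,-43.2],0],[[0.6,37.2,-43.2],0]]}}

```text
t: 29.05
eef_pos: [470.5, 62.8, 216.3]
tcp_rot: [2.756, -0.009, 1.544]
ft_force: [-7.7, 0.2, 0.1]
opening: 0.112
grip_force: 30.0
```

```bash
python3 lid.py
```

```text
29.05 [470.5  62.8 216.3] [ 2.756 -0.009  1.544] j [-0.007  0.211  2.163  0.003  0.383  0.019] F [-7.7  0.2  0.1] op 0.112
theta 0.4409 radius 209.6
0.6 [  0.3  27.1 -19.2]
0.75 [  0.5  54.3 -34.4]
0.873 [  0.7  78.1 -43.8]
```

{"method": "jog_arm", "body": {"motion": [[[0.2,14,-11],0],[[0.3,27.1,-19.6],0],[[0.4,40.5,-27.5],0],[[0.5,54.3,-34.4],0],[[0.5,54.3,-34.4],0]]}}

```text
t: 29.55
eef_pos: [507.7, 61.8, 269.5]
tcp_rot: [2.756, -0.009, 1.544]
ft_force: [-21.6, -0.6, 17.2]
opening: 0.119
grip_force: 30.0
```

```bash
python3 lid.py
```

```text
29.55 [507.7  61.8 269.5] [ 2.756 -0.009  1.544] j [-0.009  0.182  2.014  0.003  0.559  0.017] F [-21.6  -0.6  17.2] op 0.119
theta 0.7525 radius 208.7
0.873 [ 0.2 23.6 -8.4]
```

There is a 27 N reaction, so I'll settle for a moment and look.

{"method": "jog_arm", "body": {"motion": [[[0,0,0],0]]}}

```text
t: 29.65
eef_pos: [506.8, 61.8, 268.5]
tcp_rot: [2.757, -0.009, 1.544]
ft_force: [-21.5, -2.0, 17.9]
opening: 0.121
grip_force: 30.0
```

```bash
python3 lid.py; python3 - <<'E'
from h import *
s=state(); print(s["moment"],s["ft_force"],s["grip_force"])
a=read_camera("wrist"); save(a,"w5")
E
```

```text
29.65 [506.8  61.8 268.5] [ 2.757 -0.009  1.544] j [-0.009  0.182  2.017  0.003  0.558  0.018] F [-21.5  -2.   17.9] op 0.121
theta 0.7459 radius 208.7
0.873 [ 0.2 24.9 -9.1]
[-0.33872856  2.59337682 -0.06642571] [-21.46517168  -1.98075265  17.94739366] 30.011186599731445
```

View pics/w5.png

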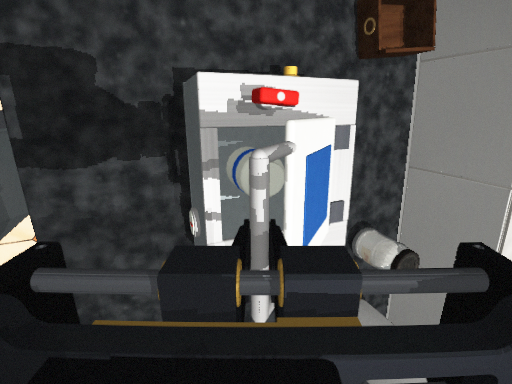

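The moment matches a force acting at the bar (2.47 predicted, 2.59 measured), so the body isn't touching the lid. The arm is just pushing slightly toward the hinge. I'll ease outward and finish the arc.

{"method": "jog_arm", "body": {"motion": [[[0,2,-3.5],0],[[0,8,-6],0],[[0.1,14,-8.5],0],[[0.2,19,-10],0],[[0.2,24,-11.5],0]]}}

```text
t: 30.2
eef_pos: [527.2, 61.2, 288.9]
tcp_rot: [2.753, -0.009, 1.543]
ft_force: [-5.9, -1.0, 1.4]
opening: 0.116
grip_force: 30.0
```

{"method": "jog_arm", "body": {"motion": [[[0,0,0],0],[[0,0,0],0]]}}

```text
t: 30.4
eef_pos: [527.2, 61.2, 289.0]
tcp_rot: [2.751, -0.009, 1.543]
ft_force: [-4.8, -2.3, 0.7]
opening: 0.118
grip_force: 30.0
```

```bash
python3 lid.py; python3 - <<'E'
from h import *
p=read_camera("top")
a=p["img"][125:245,160:320]; cv2.imwrite("pics/topc3.png",cv2.resize(a,None,fx=5,fy=5,interpolation=cv2.INTER_CUBIC))
p=read_camera("wrist"); save(p,"w6")
s=state(); print(s["moment"])
q=np.array([602.9,58.0]); c,sn=np.cos(-.0272),np.sin(-.0272)
for th in (.82,.873,.92):
    L=lambda r,y:[q[0]+c*(60-r*np.cos(th))-sn*y,q[1]+sn*(60-r*np.cos(th))+c*y,114.5+r*np.sin(th)]
    print(th,"bar left end, lid front-left, lid rear-left (wrist px)",proj(p,[L(208,55),L(158,75),L(10,75)]).round(1).tolist())
E
```

```text
30.4 [527.2  61.2 289. ] [ 2.751 -0.009  1.543] j [-0.01   0.186  1.949  0.004  0.617  0.017] F [-4.8 -2.3  0.7] op 0.118
theta 0.8849 radius 209.6
[-0.31935436  1.16529848 -0.12066668]
0.82 bar left end, lid front-left, lid rear-left (wrist px) [[236.9, 157.5], [265.3, 120.5], [306.1, 117.5]]
0.873 bar left end, lid front-left, lid rear-left (wrist px) [[254.5, 158.4], [276.3, 120.6], [306.5, 117.5]]
0.92 bar left end, lid front-left, lid rear-left (wrist px) [[270.9, 159.1], [286.4, 120.6], [306.9, 117.5]]
```

View pics/w6.png

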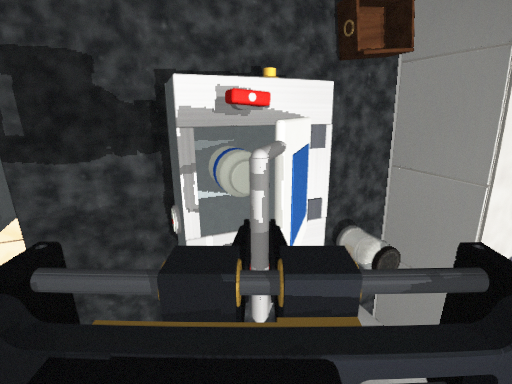

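The bar end at (260,155) and the arc estimate both give about 0.885 rad. I'll correct by −0.012 rad and let it settle.

{"method": "jog_arm", "body": {"motion": [[[0,-1,0.3],0],[[0,-2.2,0.7],0],[[0,-2.2,0.7],0],[[0,-2.2,0.7],0],[[0,-2.2,0.7],0]]}}

```text
t: 31.0
eef_pos: [525.4, 61.3, 287.5]
tcp_rot: [2.751, -0.009, 1.543]
ft_force: [-4.8, -1.6, 3.0]
opening: 0.112
grip_force: 30.0
```

{"method": "jog_arm", "body": {"motion": [[[0,0,0],0],[[0,0,0],0],[[0,0,0],0],[[0,0,0],0],[[0,0,0],0]]}}

```text
t: 31.5
eef_pos: [525.5, 61.3, 287.4]
tcp_rot: [2.751, -0.009, 1.543]
ft_force: [-6.1, -1.8, 3.4]
opening: 0.119
grip_force: 30.0
```

```bash
python3 lid.py
```

```text
31.5 [525.5  61.3 287.4] [ 2.751 -0.009  1.543] j [-0.01   0.185  1.955  0.003  0.611  0.017] F [-6.1 -1.8  3.4] op 0.119
theta 0.8736 radius 209.5
```

Steady at 0.874 rad with low force and a firm grip, so I'm handing in.

```bash
python3 -c "
from cell import job_done
print(job_done())"
```

```text
the job is handed in; nothing more can be done
None
```

I turned both knobs counter-clockwise to their end stops, then raised the lid by its bar to about 50° (0.874 rad, estimated from the arm pose) and handed in at 31.5 s with the bar still firmly gripped; no verdict came back.

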